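# Snap the hand tools into the clip rail

## Robot

A 6-joint arm with a two-finger parallel gripper is mounted at the origin on the work surface. World frame = base frame: x ahead of the robot, y to its left, z up, the work surface at z = 0. Lengths are in m, angles in rad, forces in N, time in s.
With the tool pointing down it reaches from about 0.375 to 0.925 m from the base axis. Payload 5.7 kg.
Tool frame: the origin (TCP) lies where the fingers leave the gripper's body, on its centre line; the fingertips stand 80 mm ahead of it and the grasp point (between the pads) lies 61 mm ahead of it (r.finger_overhang is the distance from the TCP to the fingertips, in m); x points along the fingers, y is the direction in which the jaws open and shut, and the axes are right-handed (so a half turn about x gives the same grasp; the last joint's range is limited). The gripper opens to 88 mm and grips with 3 to 60 N. Pads are 20 mm wide; open, the fingers measure 115 mm over their backs; the gripper's body (75 mm by 178 mm) begins 61 mm behind the grasp point.
Start: joints at [1.097, 0.359, 1.51, -0, 1.272, -0.115], TCP at [0.211, 0.562, 0.303] pointing down, gripper open.
Joint ranges: [-2.97, 2.97], [-1.01, 2.36], [0.21, 2.38], [-0.96, 4.11], [0.2, 2.71], [-2.98, 2.98]. Speed limits (rad/s): [2.39, 2.39, 3.14, 3.14, 3.14, 3.14].

## Interface

Orientations are given as a unit quaternion [w, x, y, z].
In Python, from bench import r gives the robot as it stands.
- The arm moves only by the tool send_rows, never from a script. Its argument "targets" is a list of rows, each a list of 5 numbers: the shift along the tool's x, y, z in units of 300 mm (1.0 is 300 mm), then the turn about the tool's x in units of pi rad (1.0 is pi rad), then the closure, from 0 (fully open) to 1 (shut). In form: [[tx, ty, tz, twist, gripper], ...]. A call has 1 to 8 rows; each row is the pose to reach, as a shift and turn from the pose commanded when the call began, along the tool's axes at that moment, turning the shorter way round; what a row does not reach only later rows make up. A row lasts 1/8 s, in which the tool goes at most 62.5 mm and 10.7 degrees, less where a joint would pass 70% of its speed; a pose out of reach is approached as far as the arm can. A call with a number of a shift or a turn outside -1 to 1 is refused whole. A call with a gripper value outside its range is refused whole. The fingers move at their own pace and stop on an object; the grip force is fixed at half the most. Time passes only in rows, so rows that repeat a pose let the fingers close. It gives the time, the measured TCP pose, the force and the opening at its end, in the units of the state.
- r.get_state(): the state, without advancing time (a new reading comes with each control period).
- r.camera(name): name is "side" or "top"; returns (picture, depth): 420x560x3 uint8, red, green, blue; 420x560 float32, m along the optical axis (not along the pixel's ray), 0 where there is no reading.
- r.camera_model(name): a dict with "fx", "fy", "cx", "cy" (pixels), "k1" (the pictures are not rectified: a ray, as slopes to the right and down, at radius r is drawn at 1 + k1 r^2 times it, then the intrinsics apply), "world_to_cam" (4x4, takes a point from world to camera coordinates). Camera axes: x right, y up, looking along -z (the intrinsics and any distortion apply to the point x, -y, -z); pixel columns grow to the right and rows downward; lengths in m; the calibration is good to about 2 mm. A picture is of the moment at which its call begins. camera_model takes no time and is no camera call.
- r.finish_job(): hands the job in, once; it reports no verdict.
The state is a dict: "t": time; "joint_pos": joint angles; "dq": joint speeds; "effort": joint torques, N m; "position": TCP position; "eef_rot": TCP orientation; "ft_force": force on the tool from outside, world axes, zero at the start; "wrist_torque": the same for the moment, N m; "grip_width": opening from 0.0 (shut) to 1.0 (fully open).
Only numpy, scipy, OpenCV 4.12 (cv2) and the standard library are available. Lean on these libraries where they do the work, as an engineer would, in place of code of your own. Each camera call takes 0.05 s, during which the arm holds its last target.

## Task

Put the bench's three hand tools away on the clip rail, one to a clip, blades pointing away from the robot: press home the round rasp in the clip whose jaws it is only lying on, and lay the scraper and the flat file in the two free clips and press each down sideways until both ends of its handle have snapped fully home. Leave the tin, the jar and the sanding block where they are.

Things in the scene. Friction and masses are not known exactly. Their poses are not given: they have to be found in the camera images.
- scraper: Scraper, steel blade 3 mm thick widening to 56 mm. Round wooden handle 26 mm thick, straight for 124 mm between two 34 mm square collars 8 mm thick. Origin on the handle's axis, mid-length of that straight; +x towards the blade. Pommel end x = -70 mm, blade tip +130 mm. 0.1 to 0.25 kg, balances 10 to 20 mm bladewards of the origin. Starts lying loose on the bench on its collars, axis 17 mm up.
- file: Flat file, steel blade 26 x 6 mm. Round wooden handle 26 mm thick, straight for 124 mm between two 34 mm square collars 8 mm thick. Origin on the handle's axis, mid-length of that straight; +x towards the blade. Pommel end x = -70 mm, blade tip +130 mm. 0.1 to 0.25 kg, balances 10 to 20 mm bladewards of the origin. Starts lying loose on the bench on its collars, axis 17 mm up.
- rasp: Round rasp, steel rod 14 mm thick. Round wooden handle 26 mm thick, straight for 124 mm between two 34 mm square collars 8 mm thick. Origin on the handle's axis, mid-length of that straight; +x towards the blade. Pommel end x = -70 mm, blade tip +130 mm. 0.1 to 0.25 kg, balances 10 to 20 mm bladewards of the origin. Starts lying unpressed on the jaws of one clip, 20 mm above home.
- scraper_tip (a point): End of the scraper's blade, on the handle's axis, 130 mm from the body origin.
- file_tip (a point): End of the file's blade, on the handle's axis, 130 mm from the body origin.
- rasp_tip (a point): End of the rasp's blade, on the handle's axis, 130 mm from the body origin.
- rail: Clip rail: plywood bed 120 x 290 x 12 mm fixed to the bench, origin under its centre, x away from the robot, y along the row. On it stand three equal spring clips 90 mm apart in y. A handle laid in a clip's mouth rests 20 mm above home; pressed down with some 10 to 20 N it spreads the sprung steel jaws, snaps under their lips and stops on seats, its top then 63 mm above the bench.
- clipA_home (a point): Spring clip, its place in the row varies. The point where the middle of a handle's axis lies when fully home, 50 mm above the bench; x = along the handle, blade to +x; y across; z up. Jaws stand in two pairs at x = -38 and +38 mm (14 mm wide), flared mouths 48 mm wide outside, tops 25 mm above this point. The narrowest gap, 19 mm, is 10 mm above this point.
- clipB_home (a point): Spring clip, its place in the row varies. The point where the middle of a handle's axis lies when fully home, 50 mm above the bench; x = along the handle, blade to +x; y across; z up. Between the front and rear jaws it is open for x within 30 mm, down to a plate 30 mm below this point, so fingers can reach in there. This clip starts with the rasp lying on it.
- clipC_home (a point): Spring clip, its place in the row varies. The point where the middle of a handle's axis lies when fully home, 50 mm above the bench; x = along the handle, blade to +x; y across; z up. Collars must stay outside the jaws: handle within 15 mm of the middle along x. Press near the middle of the handle; pressed at one end, only that end snaps in.
- tin: Closed steel paint tin, 74 mm wide, 85 mm high; origin under its centre. Bystander.
- sanding_block: Cork sanding block with a wooden back, 60 x 110 x 38 mm; origin under its centre. Bystander.
- jar: White plastic jar, 72 mm wide, 80 mm high; origin under its centre. Bystander.

How it is judged:
On the way, in this order (a step that is already met when the one before it is completed fails the run):
1. a first tool is fully home in a clip ((((z of scraper in the frame of clipA_home between -0.005 and 0.005 m and y of scraper in the frame of clipA_home between -0.005 and 0.005 m and x of scraper in the frame of clipA_home between -0.022 and 0.022 m and angle between the x axis of scraper and the x axis of clipA_home, either way round below 0.08 rad and x of scraper_tip in the frame of clipA_home above 0.05 m) or (z of scraper in the frame of clipC_home between -0.005 and 0.005 m and y of scraper in the frame of clipC_home between -0.005 and 0.005 m and x of scraper in the frame of clipC_home between -0.022 and 0.022 m and angle between the x axis of scraper and the x axis of clipC_home, either way round below 0.08 rad and x of scraper_tip in the frame of clipC_home above 0.05 m)) or ((z of file in the frame of clipA_home between -0.005 and 0.005 m and y of file in the frame of clipA_home between -0.005 and 0.005 m and x of file in the frame of clipA_home between -0.022 and 0.022 m and angle between the x axis of file and the x axis of clipA_home, either way round below 0.08 rad and x of file_tip in the frame of clipA_home above 0.05 m) or (z of file in the frame of clipC_home between -0.005 and 0.005 m and y of file in the frame of clipC_home between -0.005 and 0.005 m and x of file in the frame of clipC_home between -0.022 and 0.022 m and angle between the x axis of file and the x axis of clipC_home, either way round below 0.08 rad and x of file_tip in the frame of clipC_home above 0.05 m)) or (z of rasp in the frame of clipB_home between -0.005 and 0.005 m and y of rasp in the frame of clipB_home between -0.005 and 0.005 m and x of rasp in the frame of clipB_home between -0.022 and 0.022 m and angle between the x axis of rasp and the x axis of clipB_home, either way round below 0.08 rad and x of rasp_tip in the frame of clipB_home above 0.05 m))), for 0.2 s.
2. two tools are fully home in clips (((((z of scraper in the frame of clipA_home between -0.005 and 0.005 m and y of scraper in the frame of clipA_home between -0.005 and 0.005 m and x of scraper in the frame of clipA_home between -0.022 and 0.022 m and angle between the x axis of scraper and the x axis of clipA_home, either way round below 0.08 rad and x of scraper_tip in the frame of clipA_home above 0.05 m) or (z of scraper in the frame of clipC_home between -0.005 and 0.005 m and y of scraper in the frame of clipC_home between -0.005 and 0.005 m and x of scraper in the frame of clipC_home between -0.022 and 0.022 m and angle between the x axis of scraper and the x axis of clipC_home, either way round below 0.08 rad and x of scraper_tip in the frame of clipC_home above 0.05 m)) and ((z of file in the frame of clipA_home between -0.005 and 0.005 m and y of file in the frame of clipA_home between -0.005 and 0.005 m and x of file in the frame of clipA_home between -0.022 and 0.022 m and angle between the x axis of file and the x axis of clipA_home, either way round below 0.08 rad and x of file_tip in the frame of clipA_home above 0.05 m) or (z of file in the frame of clipC_home between -0.005 and 0.005 m and y of file in the frame of clipC_home between -0.005 and 0.005 m and x of file in the frame of clipC_home between -0.022 and 0.022 m and angle between the x axis of file and the x axis of clipC_home, either way round below 0.08 rad and x of file_tip in the frame of clipC_home above 0.05 m))) or (((z of scraper in the frame of clipA_home between -0.005 and 0.005 m and y of scraper in the frame of clipA_home between -0.005 and 0.005 m and x of scraper in the frame of clipA_home between -0.022 and 0.022 m and angle between the x axis of scraper and the x axis of clipA_home, either way round below 0.08 rad and x of scraper_tip in the frame of clipA_home above 0.05 m) or (z of scraper in the frame of clipC_home between -0.005 and 0.005 m and y of scraper in the frame of clipC_home between -0.005 and 0.005 m and x of scraper in the frame of clipC_home between -0.022 and 0.022 m and angle between the x axis of scraper and the x axis of clipC_home, either way round below 0.08 rad and x of scraper_tip in the frame of clipC_home above 0.05 m)) and (z of rasp in the frame of clipB_home between -0.005 and 0.005 m and y of rasp in the frame of clipB_home between -0.005 and 0.005 m and x of rasp in the frame of clipB_home between -0.022 and 0.022 m and angle between the x axis of rasp and the x axis of clipB_home, either way round below 0.08 rad and x of rasp_tip in the frame of clipB_home above 0.05 m)) or (((z of file in the frame of clipA_home between -0.005 and 0.005 m and y of file in the frame of clipA_home between -0.005 and 0.005 m and x of file in the frame of clipA_home between -0.022 and 0.022 m and angle between the x axis of file and the x axis of clipA_home, either way round below 0.08 rad and x of file_tip in the frame of clipA_home above 0.05 m) or (z of file in the frame of clipC_home between -0.005 and 0.005 m and y of file in the frame of clipC_home between -0.005 and 0.005 m and x of file in the frame of clipC_home between -0.022 and 0.022 m and angle between the x axis of file and the x axis of clipC_home, either way round below 0.08 rad and x of file_tip in the frame of clipC_home above 0.05 m)) and (z of rasp in the frame of clipB_home between -0.005 and 0.005 m and y of rasp in the frame of clipB_home between -0.005 and 0.005 m and x of rasp in the frame of clipB_home between -0.022 and 0.022 m and angle between the x axis of rasp and the x axis of clipB_home, either way round below 0.08 rad and x of rasp_tip in the frame of clipB_home above 0.05 m)))), for 0.2 s.
At the end, for the whole second after the job is handed in: Scraper, file and rasp each lie at rest in a clip of their own (the rasp in the one it started on): middle of the handle within 5 mm of the clip's home point in height and across, within 22 mm along, in line with the clip within 0.08 rad, blade pointing away from the robot (((z of scraper in the frame of clipA_home between -0.005 and 0.005 m and y of scraper in the frame of clipA_home between -0.005 and 0.005 m and x of scraper in the frame of clipA_home between -0.022 and 0.022 m and angle between the x axis of scraper and the x axis of clipA_home, either way round below 0.08 rad and x of scraper_tip in the frame of clipA_home above 0.05 m) or (z of scraper in the frame of clipC_home between -0.005 and 0.005 m and y of scraper in the frame of clipC_home between -0.005 and 0.005 m and x of scraper in the frame of clipC_home between -0.022 and 0.022 m and angle between the x axis of scraper and the x axis of clipC_home, either way round below 0.08 rad and x of scraper_tip in the frame of clipC_home above 0.05 m)) and ((z of file in the frame of clipA_home between -0.005 and 0.005 m and y of file in the frame of clipA_home between -0.005 and 0.005 m and x of file in the frame of clipA_home between -0.022 and 0.022 m and angle between the x axis of file and the x axis of clipA_home, either way round below 0.08 rad and x of file_tip in the frame of clipA_home above 0.05 m) or (z of file in the frame of clipC_home between -0.005 and 0.005 m and y of file in the frame of clipC_home between -0.005 and 0.005 m and x of file in the frame of clipC_home between -0.022 and 0.022 m and angle between the x axis of file and the x axis of clipC_home, either way round below 0.08 rad and x of file_tip in the frame of clipC_home above 0.05 m)) and z of rasp in the frame of clipB_home between -0.005 and 0.005 m and y of rasp in the frame of clipB_home between -0.005 and 0.005 m and x of rasp in the frame of clipB_home between -0.022 and 0.022 m and angle between the x axis of rasp and the x axis of clipB_home, either way round below 0.08 rad and x of rasp_tip in the frame of clipB_home above 0.05 m and linear speed of each of scraper, file, rasp below 0.02 m/s and angular speed of each of scraper, file, rasp below 0.2 rad/s); the robot touches nothing.
It fails at once if the tin is moved by more than 30 mm or tipped (distance of tin from where it was at the start of the episode above 0.03 m or angle between tin's own z axis and vertical above 0.5 rad).
It fails at once if the sanding block is moved by more than 30 mm or tipped (distance of sanding_block from where it was at the start of the episode above 0.03 m or angle between sanding_block's own z axis and vertical above 0.5 rad).
It fails at once if the jar is moved by more than 30 mm or tipped (distance of jar from where it was at the start of the episode above 0.03 m or angle between jar's own z axis and vertical above 0.5 rad).
It also fails if it takes over 61 s, if anything falls off the work surface, if the arm or the gripper's body presses on something with over 40 N, if the wrist force passes 120 N, or if a joint passes its speed limit or range.

## Working session

There is one attempt and no reset: what is moved stays moved. The work goes in short steps, Python scripts to look and compute and a tool call to move; the robot and the scene stay as the last step left them, time stands still between calls to the robot, and variables do not carry over. Pictures are saved under pics/ and viewed, and the job is handed in when it is done.

Besides the shell and the picture viewer there is one more tool, called by a JSON object that holds its "op" and its "data". send_rows: Moves the arm, as the interface text tells. Shifts and turns lie within -1 to 1; 1 stands for 300 mm of shift or pi rad of turn. Its arguments: {"type":"object","properties":{"targets":{"type":"array"}},"required":["targets"]}

```bash
ls; mkdir -p pics
python3 - <<'E'
from bench import r
import cv2,numpy as np
s=r.get_state()
for k in s: print(k,np.round(s[k],3))
for n in("top","side"):
    p,d=r.camera(n); cv2.imwrite(f"pics/{n}0.png",p[:,:,::-1]); np.save(f"{n}0.npy",d); np.save(f"{n}0p.npy",p)
    m=r.camera_model(n); print(n,{k:np.round(v,3) for k,v in m.items()})
print(r.finger_overhang)
E
```

```text
pics
t 0.0
joint_pos [ 1.097  0.359  1.511  0.     1.273 -0.115]
dq [0.001 0.001 0.    0.    0.    0.001]
effort [ 0.0000e+00 -5.1539e+01 -2.7071e+01  6.7000e-02  3.5000e-02 -0.0000e+00]
position [0.21  0.561 0.302]
eef_rot [ 0.696  0.126  0.696 -0.127]
ft_force [-0.069 -0.045 -0.782]
wrist_torque [-0.021  0.013 -0.004]
grip_width 1.002
top {'fx': np.float64(414.849), 'fy': np.float64(414.849), 'cx': np.float64(272.051), 'cy': np.float64(207.864), 'k1': np.float64(-0.092), 'world_to_cam': array([[ 0.022, -1.   , -0.014, -0.026],
       [ 0.986,  0.019,  0.163, -0.621],
       [-0.163, -0.017,  0.987, -1.049],
       [ 0.   ,  0.   ,  0.   ,  1.   ]])}
side {'fx': np.float64(498.267), 'fy': np.float64(498.267), 'cx': np.float64(275.102), 'cy': np.float64(202.651), 'k1': np.float64(0.05), 'world_to_cam': array([[ 0.928, -0.374,  0.003, -0.607],
       [ 0.245,  0.613,  0.751, -0.207],
       [-0.282, -0.696,  0.66 , -1.208],
       [ 0.   ,  0.   ,  0.   ,  1.   ]])}
0.08
```

View pics/top0.png

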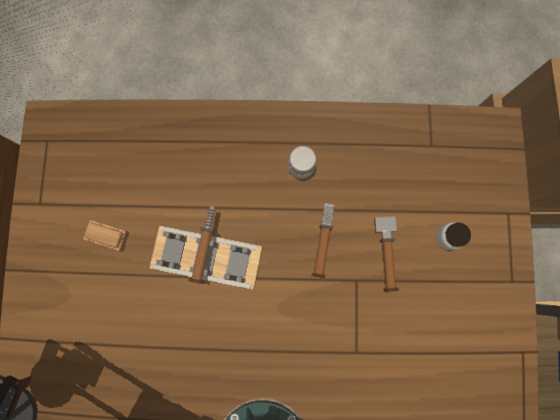

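View pics/side0.png

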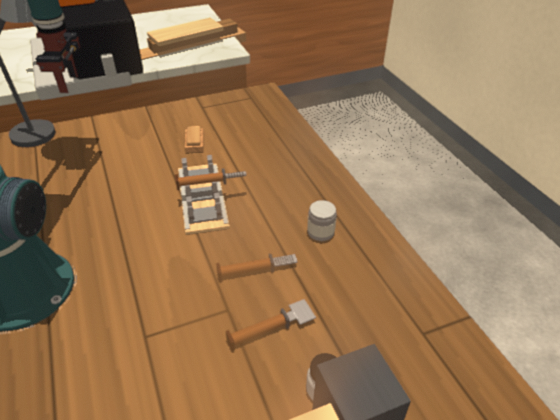

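```bash
cat > h.py <<'E'
import numpy as np,cv2
from bench import r
def rays(n,uv):
    m=r.camera_model(n);K=np.array([[m['fx'],0,m['cx']],[0,m['fy'],m['cy']],[0,0,1]])
    s=cv2.undistortPoints(np.asarray(uv,float).reshape(-1,1,2),K,np.array([m['k1'],0,0,0.])).reshape(-1,2)
    W=m['world_to_cam'];R,t=W[:3,:3],W[:3,3]
    d=np.c_[s[:,0],-s[:,1],-np.ones(len(s))]@R   # R^T d
    return -R.T@t,d
def onz(n,uv,z):
    c,d=rays(n,uv); return c+d*((z-c[2])/d[:,2])[:,None]
def cloud(n,dep):
    H,W=dep.shape;u,v=np.meshgrid(np.arange(W),np.arange(H))
    c,d=rays(n,np.c_[u.ravel(),v.ravel()]); return (c+d*dep.reshape(-1,1)).reshape(H,W,3)
def proj(n,P):
    m=r.camera_model(n);W=m['world_to_cam'];q=np.atleast_2d(P)@W[:3,:3].T+W[:3,3]
    s=np.c_[q[:,0],-q[:,1]]/(-q[:,2:]);s=s*(1+m['k1']*(s**2).sum(1))[:,None]
    return s*[m['fx'],m['fy']]+[m['cx'],m['cy']]
E
python3 - <<'E'
from h import *
p=np.load('top0p.npy');d=np.load('top0.npy');C=cloud('top',d)
z=C[:,:,2];print(np.median(z[200:300,280:310]))
cv2.imwrite('pics/c1.png',cv2.resize(p[190:300,140:280,::-1],None,fx=5.5,fy=5.5,interpolation=cv2.INTER_CUBIC))
cv2.imwrite('pics/c2.png',cv2.resize(p[190:300,290:420,::-1],None,fx=5.5,fy=5.5,interpolation=cv2.INTER_CUBIC))
zz=np.clip(z*1000*2.5,0,255).astype(np.uint8)
cv2.imwrite('pics/z1.png',cv2.resize(zz[190:300,140:280],None,fx=5.5,fy=5.5,interpolation=cv2.INTER_NEAREST))
for n,(u0,u1,v0,v1) in dict(file=(305,345,195,285),scr=(365,405,205,300),rasp=(185,222,200,290),rail=(145,265,220,295),tin=(435,480,215,260),jar=(285,320,140,185),block=(75,135,215,255)).items():
    c=C[v0:v1,u0:u1].reshape(-1,3);c=c[(c[:,2]>.012)&(c[:,2]<.2)]
    print(n,len(c),c.min(0).round(3),c.max(0).round(3),np.percentile(c[:,2],[50,90,98]).round(3))
E
```

```text
-0.0005932914967813341
file 745 [ 0.443 -0.179  0.013] [ 0.643 -0.121  0.038] [0.026 0.032 0.035]
scr 884 [ 0.411 -0.35   0.012] [ 0.612 -0.293  0.038] [0.023 0.031 0.034]
rasp 1527 [0.421 0.12  0.012] [0.62  0.224 0.091] [0.067 0.082 0.087]
rail 3685 [0.41  0.015 0.012] [0.583 0.316 0.091] [0.019 0.079 0.085]
tin 756 [ 0.521 -0.53   0.012] [ 0.594 -0.463  0.084] [0.077 0.081 0.082]
jar 678 [ 0.713 -0.126  0.012] [ 0.78  -0.055  0.09 ] [0.084 0.087 0.088]
block 875 [0.499 0.389 0.013] [0.585 0.51  0.043] [0.036 0.039 0.041]
```

View pics/c1.png

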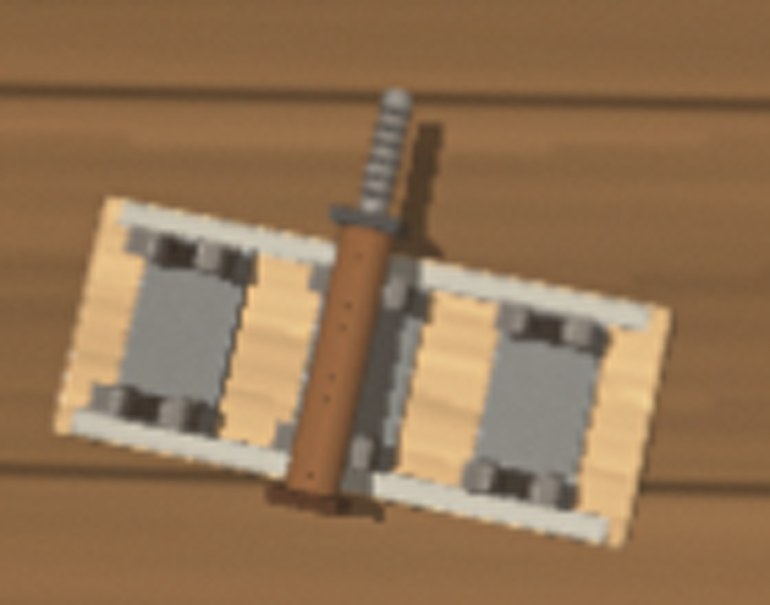

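View pics/c2.png

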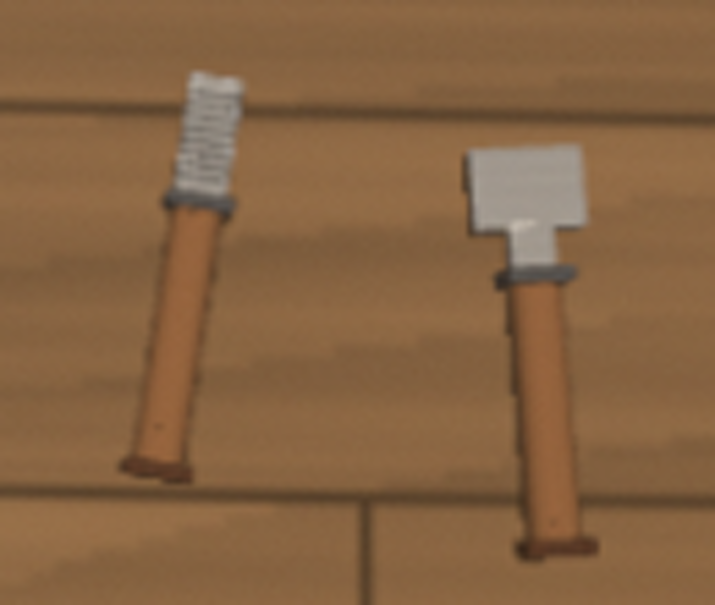

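View pics/z1.png

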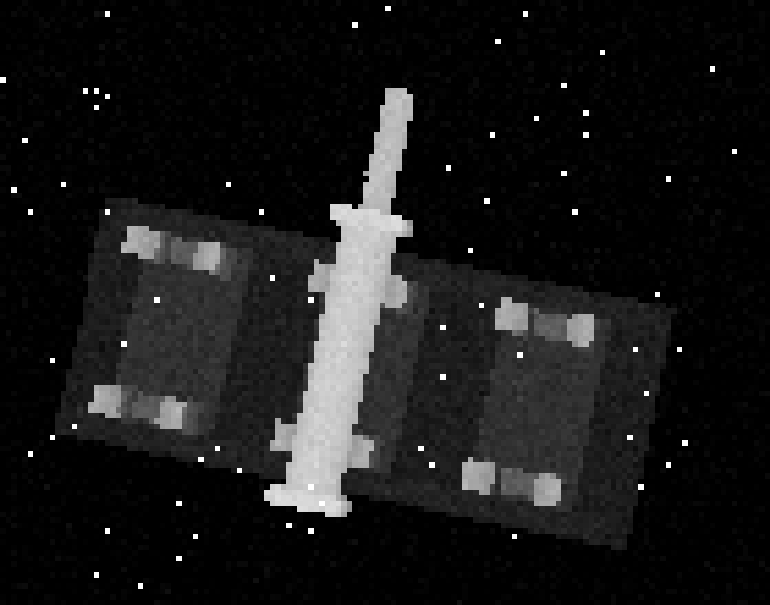

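Run:
```python
from h import *
d=np.load('top0.npy');C=cloud('top',d);z=C[:,:,2]
# jaws
m=((z>.06)&(z<.095)).astype(np.uint8);m[:,:150]=0;m[:,265:]=0;m[:220]=0;m[295:]=0
n,l,st,ce=cv2.connectedComponentsWithStats(m,connectivity=8)
J=[]
for i in range(1,n):
    if st[i,4]<8: continue
    P=C[l==i]; print(i,st[i,4],ce[i].round(1),P.mean(0).round(4),P.min(0).round(3),P.max(0).round(3))
    if st[i,4]<80:J.append(P.mean(0))
# tools: axis via minAreaRect & PCA of cloud points in xy
for name,(u0,u1,v0,v1),zl in [('file',(305,345,195,285),.009),('scr',(365,405,205,300),.009),('rasp',(185,222,200,290),.066)]:
    c=C[v0:v1,u0:u1].reshape(-1,3);c=c[(c[:,2]>zl)&(c[:,2]<.095)].astype(np.float32)
    if name=='rasp':
        pass
    for k in range(3):
        (cx,cy),(w,h),a=cv2.minAreaRect(c[:,:2])
    print(name,'rect',np.round([cx,cy,w,h,a],4))
    vx,vy,x0,y0=cv2.fitLine(c[:,:2],cv2.DIST_HUBER,0,.001,.001).ravel()
    if vx<0:vx,vy=-vx,-vy
    s=(c[:,0]-x0)*vx+(c[:,1]-y0)*vy; t=-(c[:,0]-x0)*vy+(c[:,1]-y0)*vx
    lo,hi=np.sort(s)[3],np.sort(s)[-4]
    # handle only
    sm=lo+.0695; hm=np.abs(s-sm)<.055
    q=c[hm]; vx,vy,x0,y0=cv2.fitLine(q[:,:2],cv2.DIST_HUBER,0,.001,.001).ravel()
    if vx<0:vx,vy=-vx,-vy
    s=(c[:,0]-x0)*vx+(c[:,1]-y0)*vy;t=-(c[:,0]-x0)*vy+(c[:,1]-y0)*vx; lo,hi=np.sort(s)[3],np.sort(s)[-4]
    sm=lo+.0695;h2=np.abs(s-sm)<.055
    print(name,'len',round(hi-lo,4),'yaw',round(np.arctan2(vy,vx),4),'origin',np.round([x0+vx*sm,y0+vy*sm],4),'t range',np.percentile(t[h2],[1,50,99]).round(4),'topz',np.percentile(c[h2][:,2],90).round(4))
```

```text
1 732 [201.8 253.1] [0.4966 0.1634 0.078 ] [0.421 0.136 0.061] [0.583 0.197 0.091]
2 30 [165.  233.4] [0.5458 0.2651 0.0661] [0.539 0.257 0.06 ] [0.552 0.272 0.073]
3 19 [177.4 235.9] [0.5401 0.2317 0.0664] [0.534 0.227 0.06 ] [0.545 0.237 0.071]
4 30 [232.4 246.8] [0.5151 0.0868 0.0659] [0.509 0.08  0.06 ] [0.522 0.093 0.072]
5 24 [245.2 249.4] [0.5093 0.0534 0.0661] [0.502 0.049 0.06 ] [0.515 0.06  0.072]
6 23 [158.3 262.5] [0.4699 0.2779 0.0663] [0.464 0.273 0.061] [0.476 0.284 0.074]
7 21 [170.6 265. ] [0.4642 0.2456 0.0659] [0.459 0.24  0.06 ] [0.47  0.253 0.074]
8 28 [226.1 276.1] [0.4399 0.1003 0.066 ] [0.433 0.093 0.06 ] [0.448 0.106 0.074]
9 23 [239.1 278.8] [0.4338 0.0668 0.0666] [0.428 0.062 0.061] [0.441 0.073 0.072]Traceback (most recent call last):
  File "<stdin>", line 17, in <module>
cv2.error: OpenCV(4.12.0) /io/opencv/modules/imgproc/src/convhull.cpp:143: error: (-215:Assertion failed) total >= 0 && (depth == CV_32F || depth == CV_32S) in function 'convexHull'
```

```bash
cat > tools.py <<'E'
from h import *
def tool(C,u0,u1,v0,v1,zl,zh=.12,name=''):
    c=C[v0:v1,u0:u1].reshape(-1,3);c=np.ascontiguousarray(c[(c[:,2]>zl)&(c[:,2]<zh)].astype(np.float32))
    xy=np.ascontiguousarray(c[:,:2]);hm=np.ones(len(c),bool)
    for k in range(4):
        vx,vy,x0,y0=cv2.fitLine(np.ascontiguousarray(xy[hm]),cv2.DIST_HUBER,0,.001,.001).ravel()
        if vx<0:vx,vy=-vx,-vy
        s=(c[:,0]-x0)*vx+(c[:,1]-y0)*vy;t=-(c[:,0]-x0)*vy+(c[:,1]-y0)*vx
        on=np.abs(t)<.02; ss=np.sort(s[on]); lo,hi=ss[3],ss[-4]
        sm=(lo+hi)/2-.030; hm=(np.abs(s-sm)<.055)&(np.abs(t)<.018)
    q=c[hm];tt=t[hm]
    e=np.percentile(tt,[2,98]);b=e.mean()
    crest=np.percentile(q[:,2],95)
    print(name,'len',round(float(hi-lo),4),'yaw',round(float(np.arctan2(vy,vx)),4),'origin',np.round([x0+vx*sm-vy*b,y0+vy*sm+vx*b],4),'t',(e).round(4),'crest z',crest.round(4), 'z front/rear',[np.median(c[(np.abs(s-sm-o)<.02)&(abs(t-b)<.005),2]).round(4) for o in(.035,-.035)])
E
python3 - <<'E'
from tools import *
C=cloud('top',np.load('top0.npy'))
tool(C,305,345,195,285,.009,name='file')
tool(C,365,405,205,300,.009,name='scr')
tool(C,185,222,200,290,.073,name='rasp')
E
```

```text
file len 0.1988 yaw -0.1484 origin [ 0.5136 -0.1473] t [-0.0131  0.0117] crest z 0.0318 z front/rear [np.float32(0.0293), np.float32(0.0289)]
scr len 0.1987 yaw 0.0514 origin [ 0.4808 -0.3278] t [-0.0129  0.0102] crest z 0.0312 z front/rear [np.float32(0.0289), np.float32(0.029)]
rasp len 0.1973 yaw -0.1765 origin [0.4909 0.1654] t [-0.0112  0.0124] crest z 0.0843 z front/rear [np.float32(0.0812), np.float32(0.0818)]
```

```bash
cat > plan.py <<'E'
from h import *
from scipy.spatial.transform import Rotation as Ro
def plan(x,y,tipz,jaw,flip=0):
    """rows' numbers to reach fingertip (x,y,tipz), jaw dir angle jaw (mod pi)"""
    s=r.get_state();q=s['eef_rot'];R=Ro.from_quat([q[1],q[2],q[3],q[0]]).as_matrix()
    p=np.array(s['position']);g=R.T@(np.array([x,y,tipz+.08])-p)
    yaw=np.arctan2(R[1,1],R[0,1]); dl=-((jaw-yaw+np.pi/2)%np.pi-np.pi/2)+flip*np.pi
    print('t',round(s['t'],2),'pos',p.round(4),'jawyaw',round(yaw,4),'xdown',R[:,0].round(3),'q',np.round(s['joint_pos'],2),'F',np.round(s['ft_force'],1),'w',round(s['grip_width'],3))
    print('  shift/300',(g/.3).round(4),'twist/pi',round(dl/np.pi,4),'deg',round(np.degrees(dl),1))
E
python3 - <<'E'
from plan import *
yc=-.170
plan(.490,.1655,.13,yc+np.pi/2)
plan(.490,.1655,.13,yc)
E
```

```text
t 0.1 pos [0.2105 0.5614 0.3019] jawyaw 1.212 xdown [-0.001 -0.001 -1.   ] q [ 1.1   0.36  1.51 -0.    1.27 -0.12] F [-0.1  0.5  0.4] w 1.0
  shift/300 [ 0.3076 -0.9079  1.3358] twist/pi -0.0601 deg -10.8
t 0.1 pos [0.2105 0.5614 0.3019] jawyaw 1.212 xdown [-0.001 -0.001 -1.   ] q [ 1.1   0.36  1.51 -0.    1.27 -0.12] F [-0.1  0.5  0.4] w 1.0
  shift/300 [ 0.3076 -0.9079  1.3358] twist/pi 0.4399 deg 79.2
```

{"op": "send_rows", "data": {"targets": [[0.1,-0.45,0.67,-0.06,1],[0.1,-0.45,0.67,-0.06,1],[0.1,-0.45,0.67,-0.06,1],[0.1,-0.45,0.67,-0.06,1],[0.2,-0.68,1.0,-0.06,1],[0.2,-0.68,1.0,-0.06,1],[0.2,-0.68,1.0,-0.06,1]]}}

```text
t: 0.98
position: [0.4213, 0.2621, 0.2415]
eef_rot: [0.704, 0.061, 0.705, -0.063]
ft_force: [-1.4, 0.4, -0.4]
grip_width: 0.24
```

Run:
```python
from plan import *
yc=-.170
plan(.490,.1655,.100,yc+np.pi/2)
```

```text
t 0.97 pos [0.4213 0.2621 0.2415] jawyaw 1.3949 xdown [-0.002 -0.002 -1.   ] q [ 0.42  0.28  1.8  -0.    1.06 -0.98] F [-1.4  0.4 -0.4] w 0.24
  shift/300 [ 0.205  -0.2764  0.2821] twist/pi -0.0019 deg -0.3
```

{"op": "send_rows", "data": {"targets": [[0.1,-0.276,0.282,-0.002,1],[0.1,-0.276,0.282,-0.002,1],[0.205,-0.276,0.282,-0.002,1],[0.205,-0.276,0.282,-0.002,1],[0.205,-0.276,0.282,-0.002,1]]}}

```text
t: 1.6
position: [0.4889, 0.1705, 0.1818]
eef_rot: [0.705, 0.058, 0.705, -0.057]
ft_force: [0.4, 1.2, 0.5]
grip_width: 0.002
```

Run:
```python
from plan import *
yc=-.170
plan(.490,.1655,.062,yc+np.pi/2)
for n in("top","side"):
    p,d=r.camera(n); cv2.imwrite(f"pics/{n}1.png",p[:,:,::-1])
    if n=='side': cv2.imwrite("pics/s1c.png",cv2.resize(p[120:240,140:300,::-1],None,fx=5,fy=5,interpolation=cv2.INTER_CUBIC))
```

```text
t 1.6 pos [0.4889 0.1705 0.1818] jawyaw 1.4081 xdown [-0.  0. -1.] q [ 0.2   0.39  1.82  0.    0.93 -1.21] F [0.4 1.2 0.5] w 0.002
  shift/300 [ 0.1326 -0.016   0.0062] twist/pi 0.0023 deg 0.4
```

View pics/s1c.png

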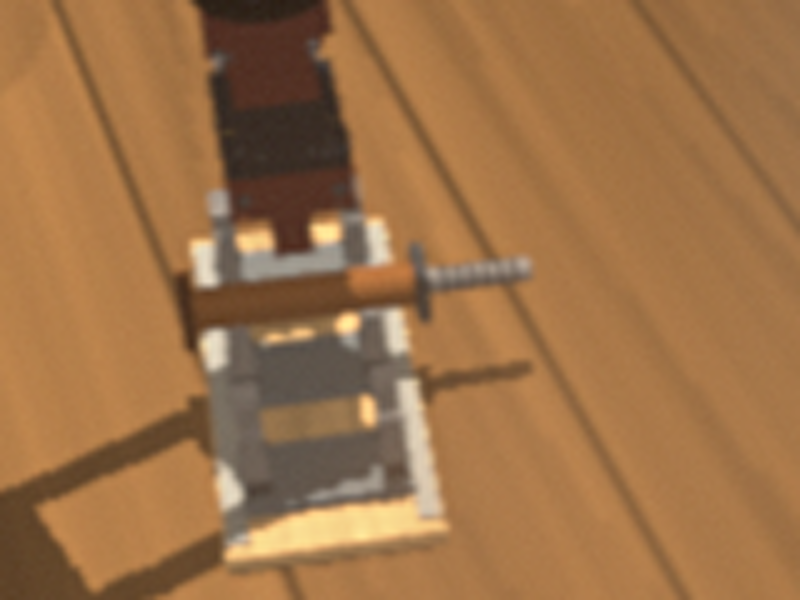

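View pics/top1.png

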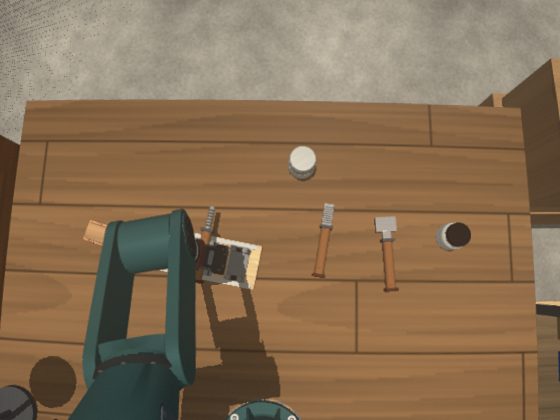

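Run:
```python
from plan import *
plan(.490,.1655,.075,-.17+np.pi/2)
```

```text
t 1.7 pos [0.4894 0.1706 0.1823] jawyaw 1.4083 xdown [ 0.002  0.    -1.   ] q [ 0.2   0.39  1.82  0.    0.93 -1.21] F [ 0.1 -0.2  0.3] w 0.007
  shift/300 [ 0.0911 -0.0164  0.0044] twist/pi 0.0024 deg 0.4
```

{"op": "send_rows", "data": {"targets": [[0.03,-0.016,0.004,0.002,1],[0.06,-0.016,0.004,0.002,1],[0.075,-0.016,0.004,0.002,1],[0.09,-0.016,0.004,0.002,1]]}}

```text
t: 2.2
position: [0.4904, 0.1637, 0.1545]
eef_rot: [0.705, 0.059, 0.704, -0.06]
ft_force: [1.2, -4.4, 5.7]
grip_width: 0.009
```

Run:
```python
from plan import *
plan(.490,.1655,.060,-.17+np.pi/2)
```

```text
t 2.2 pos [0.4904 0.1637 0.1545] jawyaw 1.4012 xdown [ 0.002 -0.002 -1.   ] q [ 0.19  0.43  1.85 -0.    0.87 -1.21] F [ 1.2 -4.4  5.7] w 0.009
  shift/300 [ 0.0484  0.0059 -0.0024] twist/pi 0.0001 deg 0.0
```

Run:
```python
from plan import *
p,d=r.camera('side'); cv2.imwrite("pics/s2c.png",cv2.resize(p[120:240,140:300,::-1],None,fx=5,fy=5,interpolation=cv2.INTER_CUBIC))
print(r.get_state()['ft_force'],r.get_state()['position'])
```

```text
[-0.02546495  0.04453839 -1.10607627] [0.49010295 0.16385754 0.15383155]
```

View pics/s2c.png

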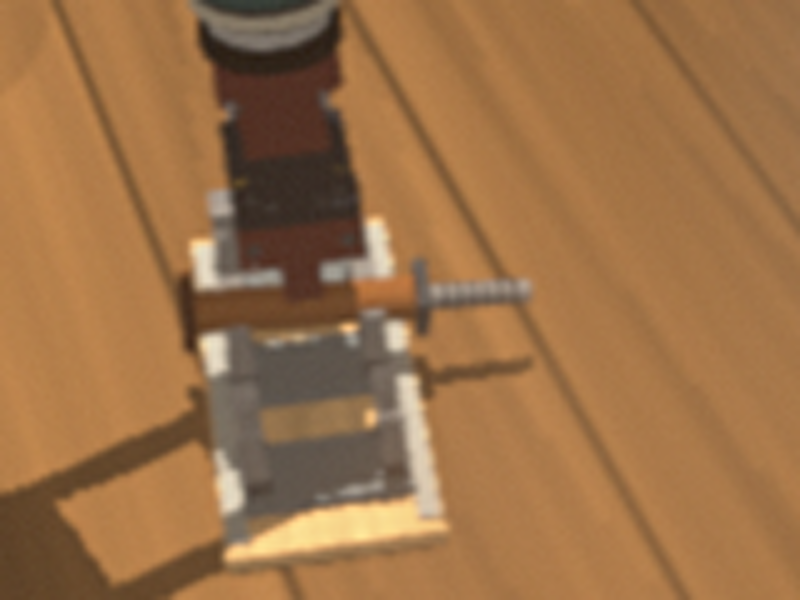

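{"op": "send_rows", "data": {"targets": [[0.015,0.004,0,0,1],[0.03,0.004,0,0,1],[0.045,0.004,0,0,1],[0.048,0.004,0,0,1]]}}

```text
t: 2.75
position: [0.4896, 0.1661, 0.1424]
eef_rot: [0.705, 0.06, 0.705, -0.06]
ft_force: [-11.7, -0.5, 46.2]
grip_width: 0.004
```

Run:
```python
from plan import *
plan(.5134,-.1473,.1,-.1484+np.pi/2)
```

```text
t 2.75 pos [0.4896 0.1661 0.1424] jawyaw 1.4004 xdown [-0.     0.001 -1.   ] q [ 0.19  0.45  1.85  0.    0.84 -1.21] F [-11.7  -0.5  46.2] w 0.004
  shift/300 [-0.1258 -1.016   0.2553] twist/pi -0.007 deg -1.3
```

{"op": "send_rows", "data": {"targets": [[-0.2,0,0,0,1],[-0.33,0,0,0,1],[-0.33,-0.5,0.12,0,0],[-0.33,-0.5,0.12,0,0],[-0.33,-1.0,0.25,0,0],[-0.33,-1.0,0.25,0,0],[-0.33,-1.0,0.25,0,0],[-0.33,-1.0,0.25,0,0]]}}

```text
t: 3.75
position: [0.5137, -0.1466, 0.2384]
eef_rot: [0.705, 0.062, 0.704, -0.062]
ft_force: [0.1, 0.6, 0.1]
grip_width: 0.647
```

Run:
```python
from plan import *
from tools import *
p,d=r.camera('top'); cv2.imwrite('pics/top2.png',p[:,:,::-1]); C=cloud('top',d)
tool(C,185,222,200,290,.053,name='rasp')
plan(.5185,-.148,.005,-.1484+np.pi/2)
```

```text
rasp len 0.1973 yaw -0.1778 origin [0.4904 0.1656] t [-0.0158  0.0161] crest z 0.0655 z front/rear [np.float32(0.0618), np.float32(0.0618)]
t 3.8 pos [ 0.513  -0.1442  0.2381] jawyaw 1.3967 xdown [-0.  0. -1.] q [-0.4   0.33  1.73  0.    1.08 -1.8 ] F [ 0.5  0.8 -0.3] w 0.691
  shift/300 [ 0.5104 -0.0094  0.0205] twist/pi -0.0082 deg -1.5
```

View pics/top2.png

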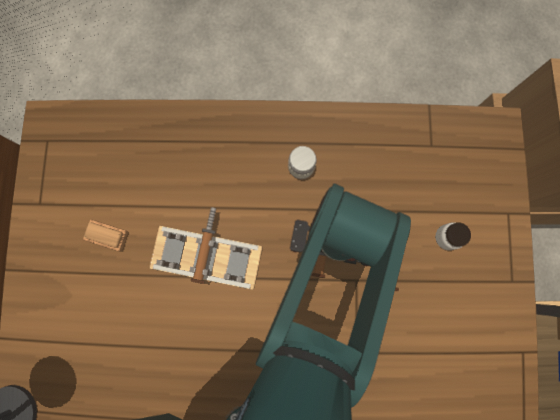

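{"op": "send_rows", "data": {"targets": [[0.0,-0.01,0.02,-0.008,0],[0.2,-0.01,0.02,-0.008,0],[0.35,-0.01,0.02,-0.008,0],[0.45,-0.01,0.02,-0.008,0],[0.505,-0.01,0.02,-0.008,0],[0.51,-0.01,0.02,-0.008,0],[0.51,-0.01,0.02,-0.008,0]]}}

```text
t: 4.68
position: [0.5191, -0.1465, 0.0866]
eef_rot: [0.706, 0.051, 0.705, -0.051]
ft_force: [0.3, 0.4, -0.4]
grip_width: 0.997
```

Run:
```python
from plan import *
plan(.5185,-.148,.005,-.1484+np.pi/2)
p,d=r.camera('side'); cv2.imwrite("pics/s3c.png",cv2.resize(p[220:340,190:350,::-1],None,fx=5,fy=5,interpolation=cv2.INTER_CUBIC))
```

```text
t 4.67 pos [ 0.5191 -0.1465  0.0866] jawyaw 1.4265 xdown [ 0.001 -0.001 -1.   ] q [-0.4   0.56  1.84 -0.    0.74 -1.83] F [ 0.3  0.4 -0.4] w 0.997
  shift/300 [ 0.0054 -0.0053 -0.0014] twist/pi 0.0013 deg 0.2
```

View pics/s3c.png

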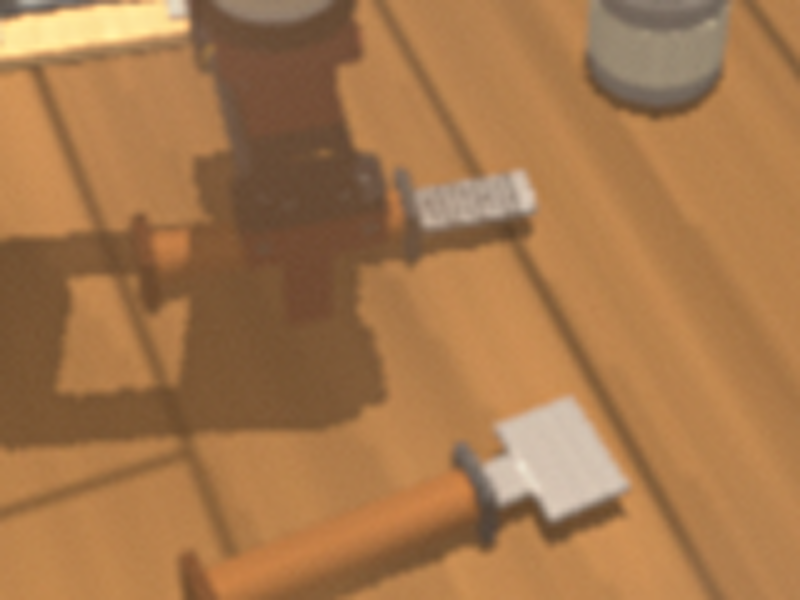

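Side view: the fingers straddle the file's handle near mid-length. Close on it and lift.

{"op": "send_rows", "data": {"targets": [[0.003,-0.003,0,0,1],[0.003,-0.003,0,0,1],[0.003,-0.003,0,0,1],[0.003,-0.003,0,0,1],[0.003,-0.003,0,0,1],[0.003,-0.003,0,0,1],[0.003,-0.003,0,0,1]]}}

```text
t: 5.6
position: [0.5182, -0.1476, 0.0849]
eef_rot: [0.705, 0.051, 0.705, -0.051]
ft_force: [0.2, -1.3, -0.7]
grip_width: 0.288
```

{"op": "send_rows", "data": {"targets": [[-0.1,0,0,0,1],[-0.3,0,0,0,1],[-0.45,0,0,0,1],[-0.5,0,0,0,1],[-0.5,0,0,0,1]]}}

```text
t: 6.22
position: [0.5183, -0.1475, 0.2349]
eef_rot: [0.706, 0.051, 0.705, -0.051]
ft_force: [-0.4, -0.0, -2.2]
grip_width: 0.286
```

Run:
```python
from plan import *
plan(.4745,.0768,.10,-.170+np.pi/2)
p,d=r.camera('side'); cv2.imwrite("pics/s4.png",p[:,:,::-1])
```

```text
t 6.22 pos [ 0.5183 -0.1475  0.2349] jawyaw 1.4256 xdown [ 0.001 -0.    -1.   ] q [-0.41  0.34  1.72 -0.    1.07 -1.83] F [-0.4 -0.  -2.2] w 0.286
  shift/300 [ 0.1826  0.7187 -0.2526] twist/pi 0.0079 deg 1.4
```

View pics/s4.png

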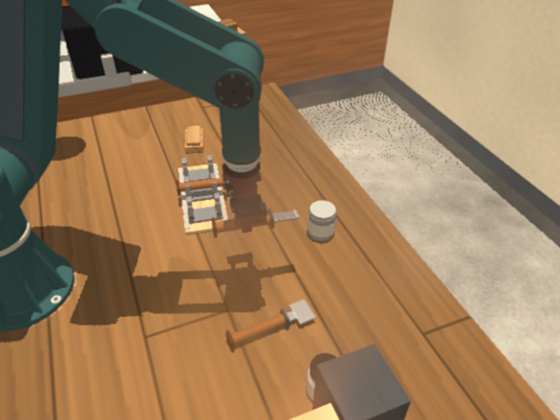

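{"op": "send_rows", "data": {"targets": [[0.0,0.36,-0.125,0.008,1],[0.0,0.36,-0.125,0.008,1],[0.0,0.72,-0.253,0.008,1],[0.0,0.72,-0.253,0.008,1],[0.1,0.72,-0.253,0.008,1],[0.18,0.72,-0.253,0.008,1],[0.18,0.72,-0.253,0.008,1]]}}

```text
t: 7.15
position: [0.4716, 0.0773, 0.1776]
eef_rot: [0.702, 0.06, 0.707, -0.06]
ft_force: [-1.1, 1.0, -3.0]
grip_width: 0.289
```

Run:
```python
from plan import *
plan(.4745,.0768,.06,-.170+np.pi/2)
p,d=r.camera('side'); cv2.imwrite("pics/s5.png",cv2.resize(p[120:240,140:300,::-1],None,fx=5,fy=5,interpolation=cv2.INTER_CUBIC))
```

```text
t 7.15 pos [0.4716 0.0773 0.1776] jawyaw 1.4009 xdown [-0.008 -0.    -1.   ] q [ 0.02  0.35  1.9  -0.    0.89 -1.38] F [-1.1  1.  -3. ] w 0.289
  shift/300 [0.1252 0.0002 0.0109] twist/pi 0.0 deg 0.0
```

View pics/s5.png

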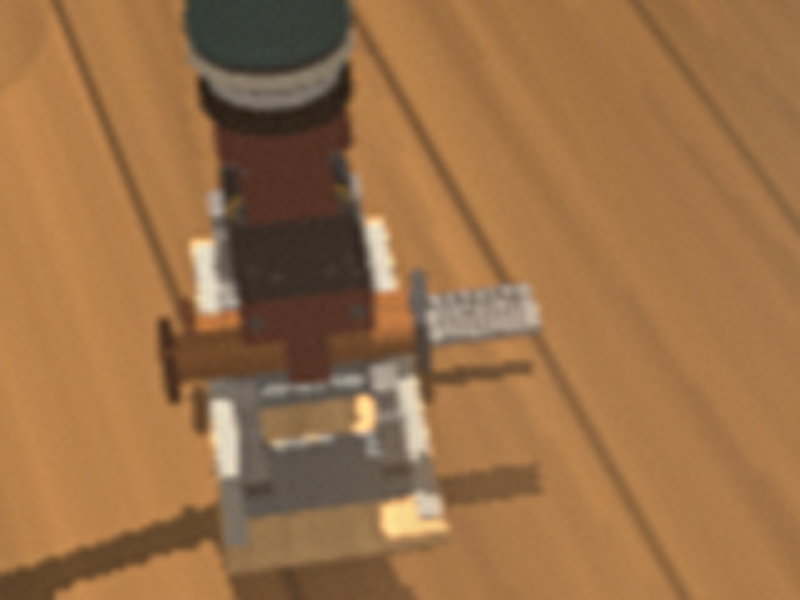

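{"op": "send_rows", "data": {"targets": [[0.05,0,0.003,0,1],[0.1,0,0.003,0,1],[0.12,0,0.003,0,1],[0.12,0,0.003,0,1]]}}

```text
t: 7.7
position: [0.4752, 0.0769, 0.1446]
eef_rot: [0.704, 0.06, 0.705, -0.06]
ft_force: [0.3, 0.2, -2.7]
grip_width: 0.291
```

Run:
```python
from plan import *
plan(.4745,.0768,.037,-.170+np.pi/2)
p,d=r.camera('side'); cv2.imwrite("pics/s6.png",cv2.resize(p[120:240,140:300,::-1],None,fx=5,fy=5,interpolation=cv2.INTER_CUBIC))
```

```text
t 7.7 pos [0.4752 0.0769 0.1446] jawyaw 1.4001 xdown [-0.001 -0.    -1.   ] q [ 0.02  0.41  1.93 -0.    0.8  -1.38] F [ 0.3  0.2 -2.7] w 0.291
  shift/300 [ 0.092  -0.0006 -0.0022] twist/pi -0.0002 deg -0.0
```

View pics/s6.png

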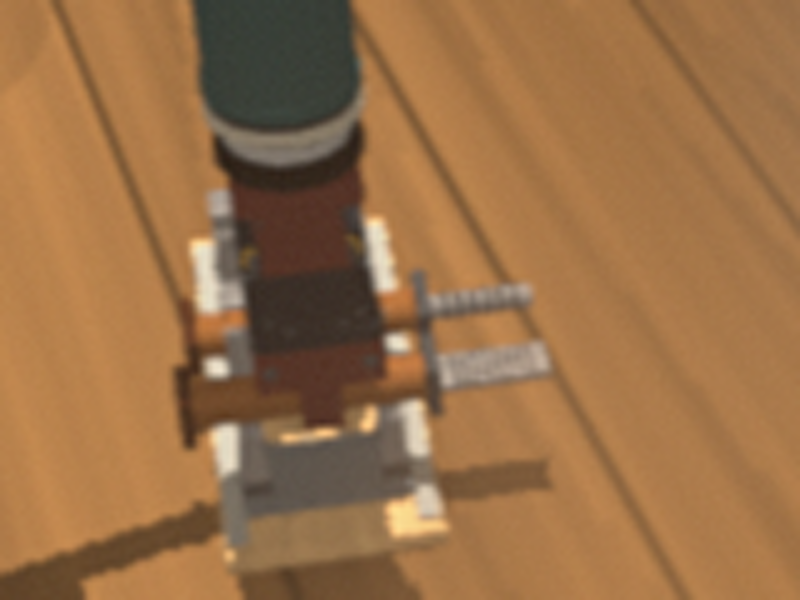

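{"op": "send_rows", "data": {"targets": [[0.03,0,0,0,1],[0.05,0,0,0,1],[0.07,0,0,0,1],[0.085,0,0,0,1],[0.095,0,0,0,1],[0.1,0,0,0,1],[0.1,0,0,0,1]]}}

```text
t: 8.62
position: [0.4758, 0.0772, 0.1173]
eef_rot: [0.705, 0.06, 0.704, -0.06]
ft_force: [-6.2, 1.3, 33.9]
grip_width: 0.283
```

Run:
```python
from plan import *
plan(.4745,.0768,.037,-.170+np.pi/2)
p,d=r.camera('side'); cv2.imwrite("pics/s7.png",cv2.resize(p[120:240,140:300,::-1],None,fx=5,fy=5,interpolation=cv2.INTER_CUBIC))
```

```text
t 8.62 pos [0.4758 0.0772 0.1173] jawyaw 1.4007 xdown [ 0.002  0.    -1.   ] q [ 0.02  0.46  1.95  0.    0.73 -1.38] F [-6.2  1.3 33.9] w 0.283
  shift/300 [ 0.0009 -0.0022 -0.0039] twist/pi -0.0 deg -0.0
```

View pics/s7.png

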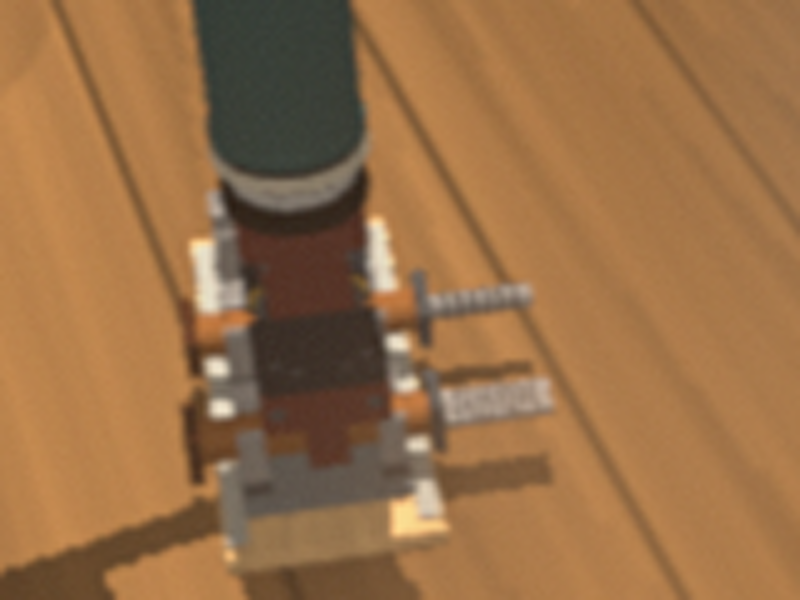

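{"op": "send_rows", "data": {"targets": [[0,0,0,0,0.4],[0,0,0,0,0.4],[0,0,0,0,0.4],[0,0,0,0,0.4],[-0.15,0,0,0,0.4],[-0.35,0,0,0,0.2],[-0.43,0,0,0,0],[-0.43,0,0,0,0]]}}

```text
t: 9.68
position: [0.4764, 0.0771, 0.2455]
eef_rot: [0.706, 0.06, 0.703, -0.06]
ft_force: [-0.9, -0.3, -0.1]
grip_width: 0.901
```

Run:
```python
from plan import *
plan(.4858,-.3275,.10,.0514+np.pi/2)
```

```text
t 9.68 pos [0.4764 0.0771 0.2455] jawyaw 1.4005 xdown [ 0.004 -0.    -1.   ] q [ 0.02  0.25  1.83 -0.    1.05 -1.38] F [-0.9 -0.3 -0.1] w 0.901
  shift/300 [ 0.2185 -1.324   0.2584] twist/pi -0.0706 deg -12.7
```

{"op": "send_rows", "data": {"targets": [[0,-0.5,0.1,-0.03,0],[0,-0.5,0.1,-0.03,0],[0,-0.5,0.1,-0.03,0],[0,-1.0,0.2,-0.07,0],[0,-1.0,0.2,-0.07,0],[0,-1.0,0.2,-0.07,0],[0,-1.0,0.2,-0.07,0]]}}

```text
t: 10.55
position: [0.4829, -0.2304, 0.2419]
eef_rot: [0.706, -0.016, 0.708, 0.017]
ft_force: [-0.4, 0.7, -0.8]
grip_width: 1.0
```

Run:
```python
from plan import *
from tools import *
p,d=r.camera('top'); cv2.imwrite('pics/top3.png',p[:,:,::-1]); C=cloud('top',d)
tool(C,185,222,200,290,.053,name='rasp')
tool(C,219,258,210,300,.053,name='file')
plan(.4858,-.3275,.10,.0514+np.pi/2)
```

```text
rasp len 0.1974 yaw -0.1857 origin [0.4904 0.1653] t [-0.0157  0.0162] crest z 0.0658 z front/rear [np.float32(0.0623), np.float32(0.0622)]
file len 0.1985 yaw -0.1852 origin [0.4708 0.0764] t [-0.0156  0.0156] crest z 0.0656 z front/rear [np.float32(0.062), np.float32(0.0622)]
t 10.6 pos [ 0.4827 -0.2288  0.242 ] jawyaw 1.6184 xdown [-0.003  0.002 -1.   ] q [-0.57  0.33  1.72  0.    1.09 -2.19] F [-0.4  1.  -0.2] w 0.996
  shift/300 [ 0.206  -0.3297 -0.0046] twist/pi -0.0012 deg -0.2
```

View pics/top3.png

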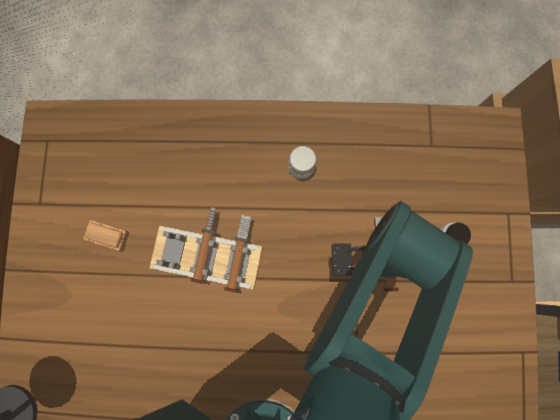

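{"op": "send_rows", "data": {"targets": [[0.0,-0.33,-0.005,0,0],[0.0,-0.33,-0.005,0,0],[0.2,-0.33,-0.005,0,0],[0.35,-0.33,-0.005,0,0],[0.45,-0.33,-0.005,0,0],[0.51,-0.33,-0.005,0,0],[0.52,-0.33,-0.005,0,0],[0.52,-0.33,-0.005,0,0]]}}

```text
t: 11.6
position: [0.4875, -0.3276, 0.0885]
eef_rot: [0.707, -0.018, 0.707, 0.017]
ft_force: [0.4, -0.1, 0.9]
grip_width: 1.003
```

Run:
```python
from plan import *
plan(.4858,-.3275,.005,.0514+np.pi/2)
p,d=r.camera('side'); cv2.imwrite("pics/s8.png",cv2.resize(p[270:390,190:350,::-1],None,fx=5,fy=5,interpolation=cv2.INTER_CUBIC))
```

```text
t 11.6 pos [ 0.4875 -0.3276  0.0885] jawyaw 1.6209 xdown [ 0.001 -0.001 -1.   ] q [-0.71  0.6   1.73 -0.    0.81 -2.33] F [ 0.4 -0.1  0.9] w 1.003
  shift/300 [ 0.0118  0.0007 -0.0057] twist/pi -0.0004 deg -0.1
```

View pics/s8.png

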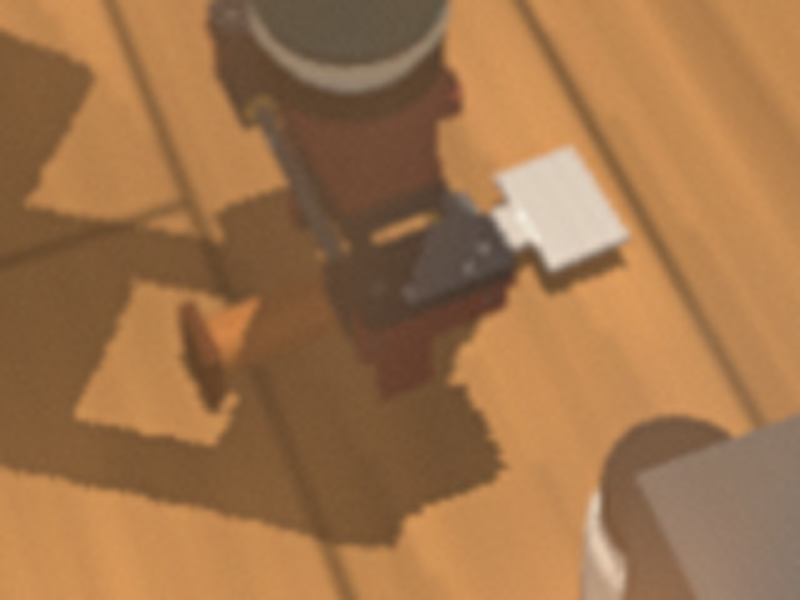

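Fingers straddle the scraper's handle. Close and lift.

{"op": "send_rows", "data": {"targets": [[0.01,0,-0.005,0,0.2],[0.01,0,-0.005,0,1],[0.01,0,-0.005,0,1],[0.01,0,-0.005,0,1],[0.01,0,-0.005,0,1],[0.01,0,-0.005,0,1],[0.01,0,-0.005,0,1],[0.01,0,-0.005,0,1]]}}

```text
t: 12.65
position: [0.4855, -0.3279, 0.0849]
eef_rot: [0.707, -0.018, 0.707, 0.017]
ft_force: [0.1, -0.1, -0.4]
grip_width: 0.289
```

{"op": "send_rows", "data": {"targets": [[-0.05,0,0,0,1],[-0.15,0,0,0,1],[-0.35,0,0,0,1],[-0.5,0,0,0,1],[-0.55,0,0,0,1],[-0.55,0,0,0,1]]}}

```text
t: 13.4
position: [0.4856, -0.3279, 0.2507]
eef_rot: [0.707, -0.018, 0.706, 0.017]
ft_force: [0.3, -0.2, -1.4]
grip_width: 0.289
```

Run:
```python
from plan import *
plan(.505,.2551,.10,-.170+np.pi/2)
p,d=r.camera('side'); cv2.imwrite("pics/s9.png",p[:,:,::-1])
```

```text
t 13.4 pos [ 0.4856 -0.3279  0.2507] jawyaw 1.6205 xdown [ 0.001 -0.001 -1.   ] q [-0.71  0.39  1.6  -0.    1.15 -2.33] F [ 0.3 -0.2 -1.4] w 0.289
  shift/300 [0.2333 1.938  0.1608] twist/pi 0.0699 deg 12.6
```

View pics/s9.png

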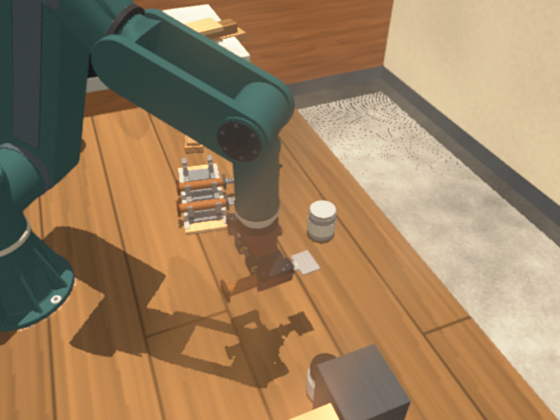

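{"op": "send_rows", "data": {"targets": [[0,0.4,0.03,0.03,1],[0,0.4,0.03,0.03,1],[0,0.97,0.08,0.07,1],[0,0.97,0.08,0.07,1],[0,0.97,0.08,0.07,1],[0,0.97,0.08,0.07,1],[0,0.97,0.08,0.07,1]]}}

```text
t: 14.32
position: [0.4943, -0.0361, 0.2484]
eef_rot: [0.704, 0.06, 0.706, -0.06]
ft_force: [-0.2, -0.6, -0.5]
grip_width: 0.291
```

Run:
```python
from plan import *
plan(.505,.2551,.10,-.170+np.pi/2)
```

```text
t 14.32 pos [ 0.4943 -0.0361  0.2484] jawyaw 1.4014 xdown [-0.003 -0.    -1.   ] q [-0.21  0.27  1.8  -0.    1.08 -1.61] F [-0.2 -0.6 -0.5] w 0.291
  shift/300 [ 0.2279  0.9629 -0.1278] twist/pi 0.0002 deg 0.0
```

{"op": "send_rows", "data": {"targets": [[0,0.4,-0.05,0,1],[0,0.4,-0.05,0,1],[0,0.963,-0.128,0,1],[0,0.963,-0.128,0,1],[0,0.963,-0.128,0,1],[0,0.963,-0.128,0,1],[0.12,0.963,-0.128,0,1],[0.12,0.963,-0.128,0,1]]}}

```text
t: 15.32
position: [0.5046, 0.2526, 0.2112]
eef_rot: [0.702, 0.06, 0.707, -0.062]
ft_force: [-0.0, 0.0, -0.6]
grip_width: 0.289
```

Run:
```python
from plan import *
plan(.505,.2551,.10,-.170+np.pi/2)
plan(.505,.2551,.065,-.170+np.pi/2)
p,d=r.camera('side'); cv2.imwrite("pics/s10.png",cv2.resize(p[100:220,140:300,::-1],None,fx=5,fy=5,interpolation=cv2.INTER_CUBIC))
```

```text
t 15.32 pos [0.5046 0.2526 0.2112] jawyaw 1.3986 xdown [-0.006 -0.003 -1.   ] q [ 0.34  0.41  1.69 -0.    1.05 -1.06] F [-0.   0.  -0.6] w 0.289
  shift/300 [0.1039 0.0088 0.0003] twist/pi -0.0007 deg -0.1
t 15.32 pos [0.5046 0.2526 0.2112] jawyaw 1.3986 xdown [-0.006 -0.003 -1.   ] q [ 0.34  0.41  1.69 -0.    1.05 -1.06] F [-0.   0.  -0.6] w 0.289
  shift/300 [0.2205 0.0093 0.001 ] twist/pi -0.0007 deg -0.1
```

View pics/s10.png

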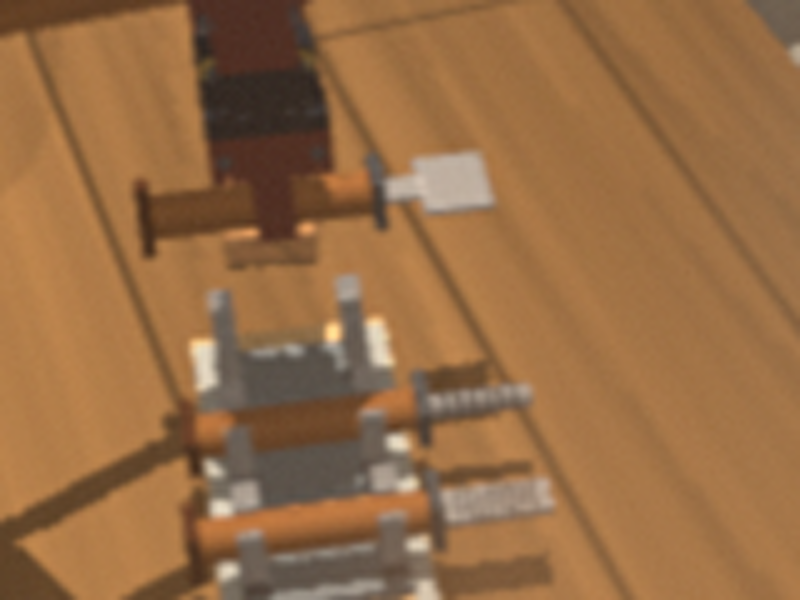

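{"op": "send_rows", "data": {"targets": [[0,0.009,0,0,1],[0.1,0.009,0,0,1],[0.18,0.009,0,0,1],[0.2,0.009,0,0,1],[0.2,0.009,0,0,1],[0.2,0.009,0,0,1]]}}

```text
t: 16.12
position: [0.5075, 0.2582, 0.1551]
eef_rot: [0.705, 0.06, 0.704, -0.06]
ft_force: [-0.5, 0.2, -0.8]
grip_width: 0.287
```

Run:
```python
from plan import *
plan(.505,.2551,.037,-.170+np.pi/2)
p,d=r.camera('side'); cv2.imwrite("pics/s11.png",cv2.resize(p[100:220,140:300,::-1],None,fx=5,fy=5,interpolation=cv2.INTER_CUBIC))
```

```text
t 16.12 pos [0.5075 0.2582 0.1551] jawyaw 1.4004 xdown [ 0.002  0.001 -1.   ] q [ 0.35  0.49  1.73 -0.    0.92 -1.05] F [-0.5  0.2 -0.8] w 0.287
  shift/300 [ 0.127  -0.0116 -0.0067] twist/pi -0.0001 deg -0.0
```

View pics/s11.png

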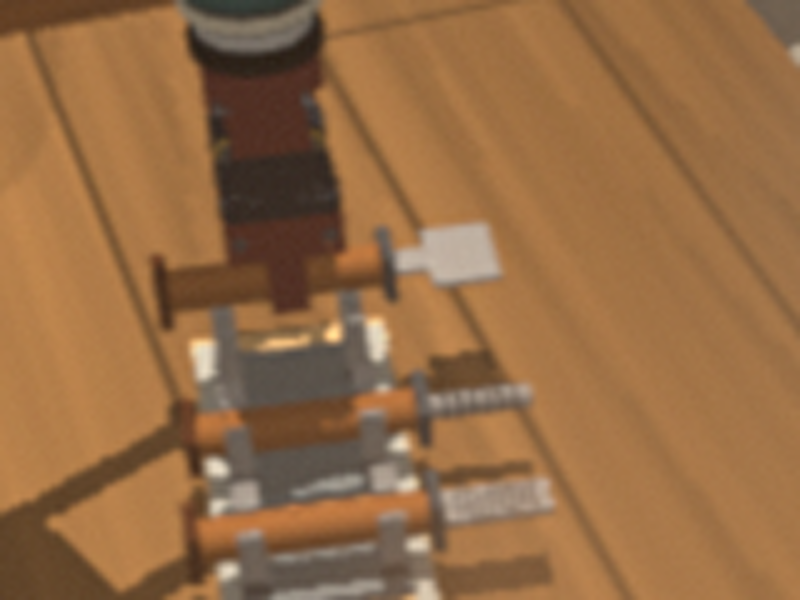

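{"op": "send_rows", "data": {"targets": [[0,-0.011,-0.006,0,1],[0,-0.011,-0.006,0,1],[0.03,-0.011,-0.006,0,1],[0.04,-0.011,-0.006,0,1],[0.04,-0.011,-0.006,0,1]]}}

```text
t: 16.8
position: [0.5039, 0.2549, 0.1412]
eef_rot: [0.704, 0.06, 0.705, -0.06]
ft_force: [-0.4, -0.1, -0.3]
grip_width: 0.289
```

Run:
```python
from plan import *
plan(.505,.2551,.037,-.170+np.pi/2)
```

```text
t 16.8 pos [0.5039 0.2549 0.1412] jawyaw 1.4006 xdown [-0.001 -0.    -1.   ] q [ 0.35  0.5   1.75 -0.    0.89 -1.05] F [-0.4 -0.1 -0.3] w 0.289
  shift/300 [0.0808 0.0014 0.0035] twist/pi -0.0001 deg -0.0
```

Aligned to within 1 mm. Press.

{"op": "send_rows", "data": {"targets": [[0.02,0,0,0,1],[0.04,0,0,0,1],[0.06,0,0,0,1],[0.075,0,0,0,1],[0.085,0,0,0,1],[0.09,0,0,0,1],[0.09,0,0,0,1]]}}

```text
t: 17.68
position: [0.5046, 0.2551, 0.1175]
eef_rot: [0.705, 0.06, 0.704, -0.06]
ft_force: [-5.7, -0.9, 27.5]
grip_width: 0.289
```

Run:
```python
from plan import *
plan(.505,.2551,.037,-.170+np.pi/2)
p,d=r.camera('side'); cv2.imwrite("pics/s12.png",cv2.resize(p[100:220,140:300,::-1],None,fx=5,fy=5,interpolation=cv2.INTER_CUBIC))
```

```text
t 17.68 pos [0.5046 0.2551 0.1175] jawyaw 1.4005 xdown [ 0.001  0.    -1.   ] q [ 0.35  0.54  1.76 -0.    0.84 -1.05] F [-5.7 -0.9 27.5] w 0.289
  shift/300 [0.0016 0.0001 0.0013] twist/pi -0.0001 deg -0.0
```

View pics/s12.png

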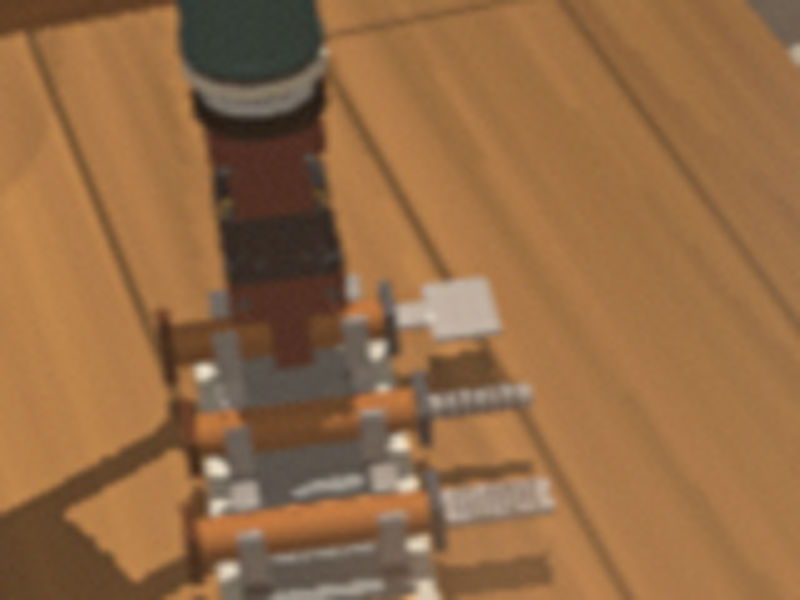

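Looks home. Release, lift, and retreat to free the top view.

{"op": "send_rows", "data": {"targets": [[0,0,0,0,0.4],[0,0,0,0,0.4],[0,0,0,0,0.4],[0,0,0,0,0.4],[-0.15,0,0,0,0.4],[-0.35,0,0,0,0.4],[-0.5,0,0,0,0.4],[-0.5,0,0,0,0.4]]}}

```text
t: 18.73
position: [0.5063, 0.2558, 0.2686]
eef_rot: [0.707, 0.061, 0.702, -0.059]
ft_force: [0.2, 0.1, -0.5]
grip_width: 0.598
```

{"op": "send_rows", "data": {"targets": [[-0.1,-0.5,0,0,0.4],[-0.1,-0.5,0,0,0.4],[-0.1,-1,0,0,0.4],[-0.1,-1,0,0,0.4],[-0.1,-1,0,0,0.4],[-0.1,-1,0,0,0.4]]}}

```text
t: 19.48
position: [0.4523, -0.0435, 0.2936]
eef_rot: [0.704, 0.062, 0.705, -0.062]
ft_force: [-0.4, 0.4, 0.8]
grip_width: 0.604
```

{"op": "send_rows", "data": {"targets": [[0,-0.5,0,0,0.4],[0,-0.5,0,0,0.4],[0,-0.8,0,0,0.4],[0,-0.8,0,0,0.4],[0,-0.8,0,0,0.4],[0,-0.8,0,0,0.4],[0,-0.8,0,0,0.4]]}}

```text
t: 20.35
position: [0.4129, -0.2753, 0.2944]
eef_rot: [0.704, 0.06, 0.705, -0.059]
ft_force: [-0.5, 0.3, 0.2]
grip_width: 0.6
```

Run:
```python
from plan import *
from tools import *
p,d=r.camera('top'); cv2.imwrite('pics/top4.png',p[:,:,::-1]); C=cloud('top',d)
tool(C,185,222,200,290,.053,name='rasp')
tool(C,219,258,210,300,.053,name='file')
tool(C,155,195,190,290,.053,name='scr')
tool(C,155,195,190,290,.043,name='scr')
for n,(u0,u1,v0,v1) in dict(tin=(435,480,215,260),jar=(285,320,140,185),block=(75,135,215,255)).items():
    c=C[v0:v1,u0:u1].reshape(-1,3);c=c[(c[:,2]>.012)&(c[:,2]<.2)]
    print(n,len(c),c.min(0).round(3),c.max(0).round(3))
print(r.get_state()['dq'].round(3) if hasattr(r.get_state()['dq'],'round') else '',r.get_state()['ft_force'],r.get_state()['t'])
p,d=r.camera('side'); cv2.imwrite("pics/s13.png",p[:,:,::-1])
```

```text
rasp len 0.1978 yaw -0.1889 origin [0.4908 0.1653] t [-0.0158  0.016 ] crest z 0.0656 z front/rear [np.float32(0.0617), np.float32(0.0619)]
file len 0.1991 yaw -0.1782 origin [0.4712 0.0766] t [-0.0158  0.0159] crest z 0.0651 z front/rear [np.float32(0.0619), np.float32(0.062)]
scr len 0.1854 yaw -0.1389 origin [0.4919 0.2571] t [-0.0145  0.0161] crest z 0.0653 z front/rear [np.float32(0.0618), np.float32(0.0613)]
scr len 0.2004 yaw -0.1581 origin [0.4992 0.2548] t [-0.0154  0.0166] crest z 0.0655 z front/rear [np.float32(0.0618), np.float32(0.0612)]
tin 720 [ 0.524 -0.53   0.012] [ 0.593 -0.462  0.085]
jar 677 [ 0.713 -0.126  0.012] [ 0.781 -0.055  0.092]
block 879 [0.499 0.388 0.012] [0.585 0.509 0.045]
[-0.005 -0.002 -0.005 -0.004  0.    -0.003] [ 1.16448189 -0.87044299 -0.28015641] 20.4
```

View pics/top4.png

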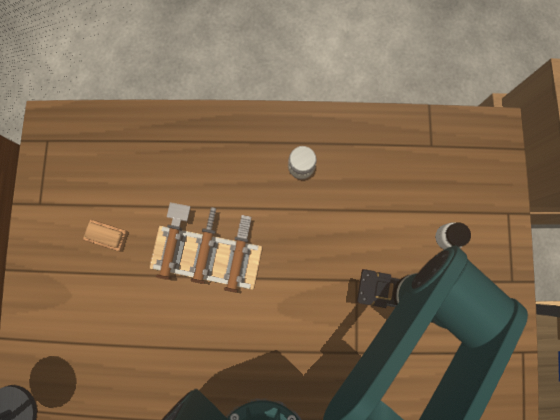

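View pics/s13.png

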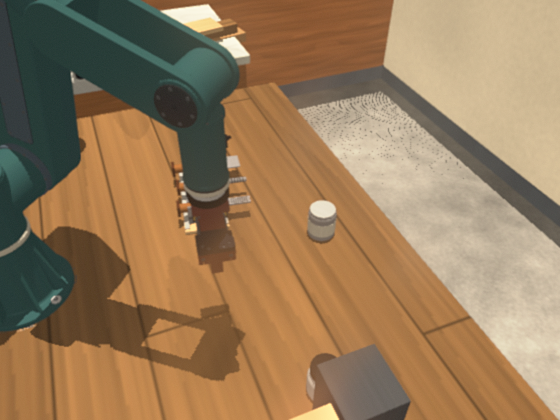

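```bash
python3 -c "
from bench import r
print(r.finish_job())"
```

```text
the job is handed in; nothing more can be done
None
```

All three tools are home in their clips with the blades pointing away from the robot, and I handed the job in at about 20 s of the 61 s allowed. I pressed the rasp down in the middle clip with shut fingertips. I gripped the file and scraper by the handle and pressed them into the right and left clips.

- **Height:** In the last top view all three handle tops measured 61–62 mm above the bench at both the front and rear ends. Fully home is 63 mm, so they sit within about 2 mm of it.
- **Position across and along:** Handle middles are within about 1 mm of the clips across and within about 6 mm along.
- **Angle:** The tools lie within about 0.02 rad of the clip direction in the final fits. One rougher scraper fit that missed the blade end read 0.03 rad, still inside the 0.08 limit.
- **Bystanders:** The tin, jar and sanding block had not moved by more than a few millimetres, which is the depth noise.
- **Forces:** The highest wrist force I read was about 48 N, while pressing the rasp. Forces between readings were not seen.

The final side view was partly blocked by the arm, so that last check relies on the top view. Earlier side views, taken during or just after each press, showed all three in their jaws. No check failed.

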